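# Rotate the eye-patch cartons in the covered lane

### The job

Restock the covered carton lane oldest first. First draw the old carton, which is stuck half-way under the cover, forward until it rests against the orange sprung end stop; then stand the new carton in the open loading end behind it and slide it in under the cover until it touches the old carton. Both stay upright on their long edges between the rails; do not jam the end stop right back, and leave the other things on the desk where they are.

Things in the scene. Friction and masses are not known exactly. Their poses are not given: they have to be found in the camera images.
- lane: Fixed white carton lane, 62 mm wide, 348 long along its y axis. Origin on the desk under it; z up, +y to the dispensing end (orange stop), -y to the open loading end. Floor at z 5 mm. Along y, in mm: stop housing 195 to 183, stop face 165, open front bay to 55, tunnel 55 to -45, open loading bay -45 to -153. Cartons home: middles at y 117 (old), 22 (new; its rear face -25, in the tunnel).
- stop_face (a point): Point on the lane's floor at the face of the end stop at rest, mid width; axes as the lane's. The stop housing behind it is 46 mm wide and reaches z 31 mm.
- tunnel_front (a point): Point on the lane's floor under the cover's front edge (dispensing side), mid width; axes as the lane's. On the cover's front edge stands a blue header panel, 5 mm thick, up to 145 mm above the desk: the gripper must lean away from it. Rails in front bay and tunnel: 39 mm apart inside, 4 mm thick, tops 17 mm above the desk.
- tunnel_rear (a point): Point on the lane's floor under the cover's rear edge (loading side), mid width; axes as the lane's. Tunnel: 52 mm wide inside (too narrow for fingers astride a carton), walls 5 mm, cover from 83 to 88 mm above the desk. Rails in the loading bay (y under -68 mm): 47 mm apart, tops at 17 mm; a funnel leads to the 39 mm rails.
- end_stop (a joint): Sprung end stop: orange plate 36 mm wide, 5 mm thick, from 6 to 32 mm above the desk, that yields along the lane's +y. 0 m at rest, 0.015 pushed right back; begins to yield at about 1.8 N, then 0.9 N a millimetre; returns by itself, damped. From 0.012 it counts as jammed right back.
- old_carton_mid (a point): The old carton: small white carton 95x68x35 mm (solid, light, about 0.12 kg) standing on its long 35 mm edge, so 95 long, 35 wide, 68 high. It stands in the lane with its front end 25 to 55 mm out of the tunnel on the dispensing side and the rest under the cover. This point is its middle (34 mm above what it stands on); x runs along the 95 mm length, y is upright, z level across the thickness.
- old_carton: The same old carton; this origin is the middle of one of its 95x68 mm faces, 17 mm along z from the middle; same axes.
- new_carton_mid (a point): The new carton: small white carton 95x68x35 mm (solid, light, about 0.12 kg) standing on its long 35 mm edge, so 95 long, 35 wide, 68 high. It stands on the desk on the robot's side of the lane, turned up to about 30 degrees from the lane's direction. This point is its middle (34 mm above what it stands on); x runs along the 95 mm length, y is upright, z level across the thickness.
- new_carton: The same new carton; this origin is the middle of one of its 95x68 mm faces; same axes.
- glasses_case: Bystander, to be left alone: the closed teal spectacle case, 67x162x43 mm, on the right of the desk. Origin at the centre of its underside.
- spectacles: Bystander, to be left alone: the black spectacles, 138x138x41 mm, on the left front of the desk. Origin at the centre of its underside.
- drops_carton: Bystander, to be left alone: the small flat eye-drop carton, 84x52x18 mm, lying at the right back. Origin at the centre of its underside.
- green_tape: Bystander, to be left alone: the roll of green tape, 44 mm across, 18 mm high, lying on the desk near the lane, to the left of the new carton. Origin at the centre of its underside.
- contact_lens_case: Bystander, to be left alone: the contact lens case, 30x68x19 mm, lying just behind the lane. Origin at the centre of its underside.

How it is judged:
By the outcome, as a careful person would: the job done as asked, in the order asked, and still so for the second after the job is handed in, with the robot touching nothing.
It also fails if it takes over 64 s, if anything falls off the work surface, if the arm or the gripper's body presses on something with over 40 N, if the wrist force passes 120 N, or if a joint passes its speed limit or range.

### The arm

A 6-joint arm with a two-finger parallel gripper is mounted at the origin on a cart in front of the work surface, level with it; the furniture and walls round the work are solid. World frame = base frame: x ahead of the robot, y to its left, z up, the work surface at z = 0. Lengths are in m, angles in rad, forces in N, time in s.
With the tool pointing down it reaches from about 0.3 to 0.875 m from the base axis. Payload 6.4 kg.
Tool frame: the origin (TCP) lies at the very end of the fingers, on their centre line; the grasp point (between the pads) lies 19 mm behind it; z points along the fingers, y is the line along which they close (so a half turn about z gives the same grasp; the last joint's range is limited). The gripper opens to 85 mm and grips with 20 to 120 N. Pads are 22 mm wide; open, the fingers measure 114 mm over their backs; the gripper's body (76 mm by 85 mm) begins 54 mm behind the grasp point. The pads swing forward as they close: fully open they stand 13 mm farther back than shut.
Start: joints at [-1.479, 0.181, 1.607, -0, 1.354, -0.206], TCP at [0.169, -0.55, 0.231] pointing down, gripper open.
Joint ranges: [-2.99, 2.99], [-0.89, 2.07], [0.3, 2.58], [-1.14, 4.28], [0, 2.63], [-3.12, 3.12]. Speed limits (rad/s): [2.57, 2.57, 3.01, 3.14, 3.14, 3.14].

### API

Orientations are given as a unit quaternion [w, x, y, z].
In Python, from bench import ctrl gives the robot as it stands.
- The arm moves only by the tool jog_arm, never from a script. Its argument "series" is a list that holds one entry, the list of rows, each a list of 7 numbers: the shift along the tool's x, y, z in mm, then the turn, a rotation vector about the tool's x, y, z in rad, then the finger opening in mm, from 0 to 85.4. In form: [[[tx, ty, tz, rx, ry, rz, gripper], ...]]. A call has exactly 10 rows; each row shifts and turns the commanded pose from where the row before left it, along the tool's axes as they then stand; what a row does not reach is not made up. A row lasts 1/10 s, in which the tool goes at most 50 mm and 8.59 degrees, less where a joint would pass 70% of its speed; a pose out of reach is approached as far as the arm can. A call with a gripper value outside its range is refused whole. The fingers move at their own pace and stop on an object; the grip force is fixed at half the most. Time passes only in rows, so rows that do not move let the fingers close, or fill a call up. It gives the time, the measured TCP pose, the force, the opening and the grip force at its end, in the units of the state.
- ctrl.get_obs(): the state, without advancing time (a new reading comes with each control period).
- ctrl.camera(name): name is "scene" or "side" or "wrist"; returns a dict with "frame" (420x560x3 uint8, blue, green, red), "z_map" (420x560 float32, m along the optical axis (not along the pixel's ray), 0 where there is no reading), "fx", "fy", "cx", "cy" (pixels), "xyz" and "rotation" of the camera in the world. Camera axes: x right, y down, z forward; pixel columns grow to the right and rows downward; lengths in m; the calibration is good to about 2 mm. The wrist camera is an equidistant fisheye: a pixel r from the principal point sees the ray r / f radians off the axis. A picture is of the moment at which its call begins.
- ctrl.hand_in(): hands the job in; it is judged then, once.
The state is a dict: "time_s": time; "q": joint angles; "dq": joint speeds; "joint_efforts": joint torques, N m; "eef_pos": TCP position; "eef_rot": TCP orientation; "wrist_force": force on the tool from outside, world axes, zero at the start; "torque": the same for the moment, N m; "opening": opening from 0.0 (shut) to 1.0 (fully open); "grasp_force": force on a finger pad.
Only numpy, scipy, OpenCV 4.12 (cv2) and the standard library are available. Lean on these libraries where they do the work, as an engineer would, in place of code of your own. Each camera call takes 0.05 s, during which the arm holds its last target. There are 200 camera calls.

## Working session

There is one attempt and no reset: what is moved stays moved. The work goes in short steps, Python scripts to look and compute and a tool call to move; the robot and the scene stay as the last step left them, time stands still between calls to the robot, and variables do not carry over. Pictures are saved under pics/ and viewed, at most 10 in all, crops included, and the job is handed in when it is done.

Besides the shell and the picture viewer there is one more tool, called as name(argument=value, ...) on one line, values as JSON. jog_arm: Moves the arm, as the interface text tells. Its arguments: {"type":"object","properties":{"series":{"type":"array"}},"required":["series"]}

```bash
mkdir -p pics; ls
python3 - <<'E'
from bench import ctrl
import cv2,numpy as np
print(ctrl.get_obs())
ims=[]
for n in ("scene","side"):
    c=ctrl.camera(n); np.savez("pics/"+n+"0.npz",**c); cv2.imwrite(f"pics/{n}0.png",c["frame"]); print(n,c["fx"],c["fy"],c["cx"],c["cy"],c["xyz"],c["rotation"])
E
```

```text
pics
{'time_s': 0.0, 'q': array([-1.47927726e+00,  1.81555152e-01,  1.60802465e+00,  7.31019015e-07,
        1.35378462e+00, -2.06316728e-01]), 'dq': array([ 0.00011354,  0.00132736, -0.00074033,  0.00125735,  0.00054031,
       -0.00050138]), 'joint_efforts': array([ 1.48258372e-03, -4.44864535e+01, -3.51342702e+01, -2.56703670e-04,
        8.97556281e-03,  3.98976852e-05]), 'eef_pos': array([ 0.16869061, -0.5491156 ,  0.23036817]), 'eef_rot': array([-8.84403125e-04,  9.88931830e-01,  1.48367956e-01,  5.11769841e-05]), 'wrist_force': array([ 0.49734497, -0.19169576, -0.36634087]), 'torque': array([ 0.01821424, -0.01632209, -0.04265146]), 'grasp_force': 0.0, 'opening': 0.9983314089783868}
scene 485.13587570108433 485.13587570108433 276.90201610568033 213.969360280061 [-0.41805936  0.833862    1.04712967] [ 0.19689616 -0.42566209  0.80676177 -0.35941499]
side 433.3253068782515 433.3253068782515 281.93617903646634 214.7663423885067 [0.33361077 1.26163381 0.7028706 ] [ 0.03454766 -0.08224015  0.86495113 -0.49386492]
```

View pics/scene0.png

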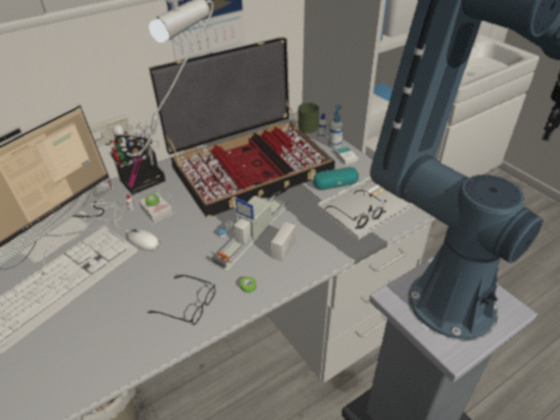

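View pics/side0.png

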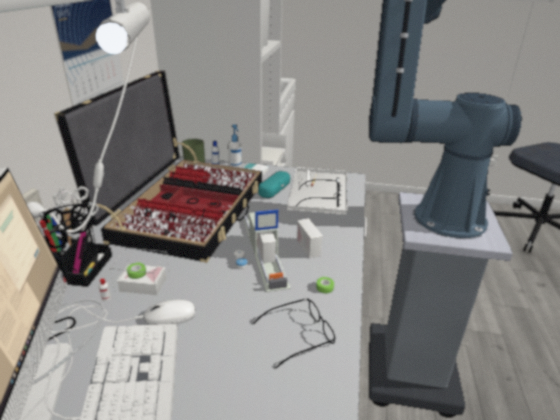

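The scene view shows the lane running from the orange stop at (224,254) to the loading end at (280,207), with the blue header at (245,208). The new carton is at (284,241) and the tape at (248,284). In the side view the stop is at (277,280), the header at (267,220), the new carton at (309,238) and the tape at (325,285).

```bash
cat > h.py <<'E'
import numpy as np,cv2
from scipy.spatial.transform import Rotation as R
def rot(q): return R.from_quat([q[1],q[2],q[3],q[0]]).as_matrix()
def cloud(c):
    z=c["z_map"]; v,u=np.indices(z.shape)
    p=np.stack([(u-c["cx"])/c["fx"]*z,(v-c["cy"])/c["fy"]*z,z],-1)
    return p@rot(c["rotation"]).T+c["xyz"]
def ray(c,u,v,h):
    d=rot(c["rotation"])@np.array([(u-c["cx"])/c["fx"],(v-c["cy"])/c["fy"],1]); o=c["xyz"]
    return o+d*(h-o[2])/d[2]
def load(n): return dict(np.load(f"pics/{n}.npz"))
E
python3 - <<'E'
from h import *
np.set_printoptions(precision=4,suppress=True)
outs=[]
for n in("scene0","side0"):
    c=load(n);P=cloud(c);hsv=cv2.cvtColor(c["frame"],cv2.COLOR_BGR2HSV)
    H,S,V=hsv[...,0].astype(int),hsv[...,1],hsv[...,2]
    desk=(P[...,0]>.25)&(P[...,0]<.75)&(P[...,1]>-.4)&(P[...,1]<.4)
    for nm,lo,hi in(("orange",3,18),("blue",105,128),("green",40,75)):
        m=((H>=lo)&(H<=hi)&(S>110)&(V>60)&desk).astype(np.uint8)
        k,l,st,ce=cv2.connectedComponentsWithStats(m)
        for i in range(1,k):
            if st[i,4]>15: q=P[l==i]; print(n,nm,st[i],ce[i],np.median(q,0),q.min(0),q.max(0))
    m=desk&(P[...,2]>.008)&(P[...,2]<.2)
    # topdown height map 1mm/px: x .3-.65? 
    x0,y0=.2,-.3
    q=P[m]; T=np.zeros((500,600))
    ij=((q[:,:2]-[x0,y0])*1000).astype(int); ok=(ij[:,0]>=0)&(ij[:,0]<500)&(ij[:,1]>=0)&(ij[:,1]<600)
    for (a,b),z in zip(ij[ok],q[ok][:,2]): T[499-a,599-b]=max(T[499-a,599-b],z)
    T=cv2.dilate(T,np.ones((3,3)))
    outs.append(cv2.applyColorMap(np.clip(T*1700,0,255).astype(np.uint8),cv2.COLORMAP_JET)[100:400])
    big=c["frame"][190:300,170:340] if n=="scene0" else c["frame"][190:300,200:370]
    cv2.imwrite(f"pics/crop_{n}.png",cv2.resize(big,(680,440),interpolation=cv2.INTER_CUBIC))
cv2.imwrite("pics/top.png",np.vstack(outs))
E
```

```text
scene0 orange [271 174  14   6  23] [277.2609 177.087 ] [0.6788 0.1034 0.0461] [0.6632 0.0759 0.0135] [0.7145 0.1308 0.0591]
scene0 orange [259 180  11   4  17] [264.7647 181.3529] [0.6709 0.1529 0.0529] [0.6652 0.122  0.0164] [0.7209 0.1674 0.057 ]
scene0 blue [237 198  15  11  40] [243.2   202.025] [0.5329 0.3229 0.142 ] [0.5007 0.2418 0.012 ] [0.6715 0.3332 0.1486]
side0 blue [256 210  22  20 127] [266.2441 216.9606] [0.531  0.3213 0.1369] [0.5038 0.3075 0.0925] [0.556  0.3355 0.1463]
```

View pics/top.png

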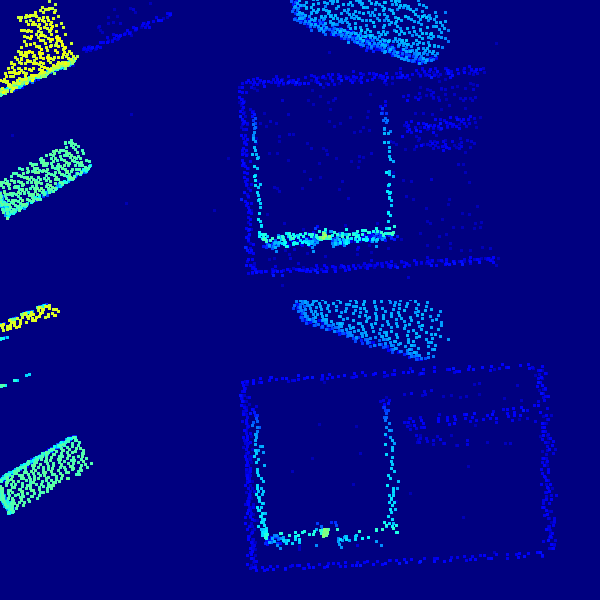

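View pics/crop_scene0.png

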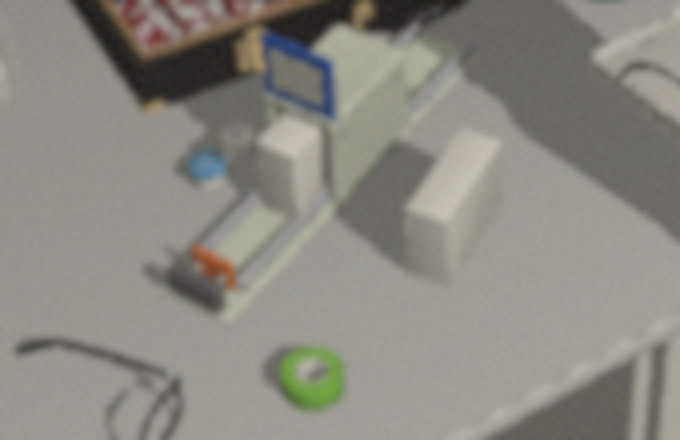

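The crop shows the lane with the old carton standing out in front of the blue header, and the stop, the tape and the new carton. It all lies at y above 0.2, so I'm measuring that region.

Run:
```python
from h import *
np.set_printoptions(precision=4,suppress=True)
def reg(P): return (P[...,0]>.25)&(P[...,0]<.66)&(P[...,1]>.12)&(P[...,1]<.6)
C={n:load(n) for n in("scene0","side0")}
for n,c in C.items():
    P=cloud(c);hsv=cv2.cvtColor(c["frame"],cv2.COLOR_BGR2HSV)
    H,S,V=[hsv[...,i].astype(int) for i in range(3)]
    d=reg(P); print(n,"desk z",np.median(P[d&(P[...,2]<.01)][:,2]))
    for nm,lo,hi in(("orange",3,18),("blue",100,128),("green",38,75)):
        m=(H>=lo)&(H<=hi)&(S>100)&d&(P[...,2]<.16)
        k,l,st,ce=cv2.connectedComponentsWithStats(m.astype(np.uint8))
        for i in range(1,k):
            if st[i,4]>8: q=P[l==i]; print(nm,st[i,4],ce[i],np.median(q,0),q.min(0),q.max(0))
    for nm,a,b in(("top68",.062,.078),("cover",.083,.094)):
        m=d&(P[...,2]>a)&(P[...,2]<b)
        k,l,st,ce=cv2.connectedComponentsWithStats(m.astype(np.uint8))
        for i in range(1,k):
            if st[i,4]>25:
                q=P[l==i]; r=cv2.minAreaRect((q[:,:2]*1000).astype(np.float32)); print(nm,st[i,4],ce[i],np.median(q[:,2]),r, cv2.boxPoints(r).tolist())
Q=np.vstack([cloud(c).reshape(-1,3) for c in C.values()]); Q=Q[reg(Q)&(Q[:,2]>.004)&(Q[:,2]<.16)]
x0,y0=.25,.12; s=1400
T=np.zeros((int(.41*s),int(.48*s)))
for x,y,z in Q: 
    i,j=int((.66-x)*s),int((.6-y)*s); T[i,j]=max(T[i,j],z)
T=cv2.dilate(T,np.ones((3,3)))
cv2.imwrite("pics/top2.png",cv2.applyColorMap(np.clip(T*1700,0,255).astype(np.uint8),cv2.COLORMAP_JET))
```

```text
scene0 desk z -0.014826672725442469
orange 49 [223.3878 256.    ] [0.4794 0.4297 0.0259] [0.4647 0.4128 0.0055] [0.4945 0.4381 0.0358]
blue 55 [245.4727 204.9818] [0.521  0.3199 0.1405] [0.5005 0.3092 0.0967] [0.5519 0.3332 0.1486]
blue 12 [221.6667 231.75  ] [0.576  0.3821 0.0188] [0.5713 0.3701 0.0128] [0.5858 0.3884 0.0219]
green 126 [247.7381 284.7937] [0.3494 0.4254 0.0176] [0.3373 0.4004 0.0016] [0.3794 0.4421 0.0243]
top68 250 [247.132 221.16 ] 0.07226752694103894 ((531.3015747070312, 293.7256164550781), (59.52262496948242, 135.5121307373047), 1.8897870779037476) [[499.32208251953125, 360.46337890625], [503.79083251953125, 225.02496337890625], [563.2810668945312, 226.98785400390625], [558.8123168945312, 362.42626953125]]
top68 302 [282.5728 233.7417] 0.06847514217644318 ((421.95281982421875, 258.8249206542969), (37.079673767089844, 99.32347106933594), 29.375024795532227) [[381.4364318847656, 293.0072937011719], [430.1569519042969, 206.45407104492188], [462.4692077636719, 224.64254760742188], [413.7486877441406, 311.1957702636719]]
cover 308 [256.1591 206.8117] 0.08856247032225
[... 1245 characters left out ...]
64080810546875, 225.40872192382812], [417.13433837890625, 308.97900390625]]
top68 197 [266.4365 237.934 ] 0.0732754529491062 ((528.693115234375, 329.9356994628906), (35.11194610595703, 58.27641677856445), 22.695327758789062) [[501.25408935546875, 350.0440979003906], [523.7389526367188, 296.2800598144531], [556.1321411132812, 309.8273010253906], [533.6472778320312, 363.5913391113281]]
cover 137 [259.5839 224.6788] 0.08839971837934846 ((562.781982421875, 297.0850524902344), (54.97215270996094, 110.79607391357422), 51.415348052978516) [[502.3357849121094, 310.1496276855469], [588.9436645507812, 241.04942321777344], [623.2281494140625, 284.0204772949219], [536.6203002929688, 353.12066650390625]]
```

View pics/top2.png

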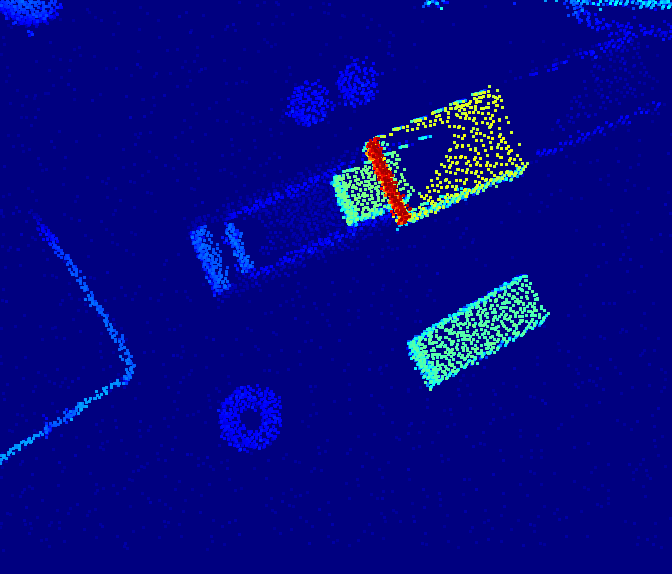

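The top view shows the lane rising to the right at about 24°. The stop is at (240,250), the old carton's end at (345,200), the header at (388,181), the new carton at (478,331) and the tape at (250,418). Next I fit the lane frame numerically.

```bash
cat >> h.py <<'E'
def pts(names,f):
    o=[]
    for n in names:
        P=cloud(load(n)).reshape(-1,3); o.append(P[f(P)])
    return np.vstack(o)
E
python3 - <<'E'
from h import *
np.set_printoptions(precision=4,suppress=True)
box=lambda P:(P[:,0]>.33)&(P[:,0]<.66)&(P[:,1]>.12)&(P[:,1]<.5)
O0=np.array([.53,.32])
def fr(a): return np.array([[np.cos(a),np.sin(a)],[-np.sin(a),np.cos(a)]])
for ns in(["scene0"],["side0"]):
    print(ns)
    w=pts(ns,lambda P:box(P)&(P[:,2]>.095)&(P[:,2]<.15)&(np.hypot(*(P[:,:2]-O0).T)<.05))
    vx,vy,a,b=cv2.fitLine((w[:,:2]*1000).astype(np.float32),cv2.DIST_HUBER,0,.01,.01).ravel()
    print("header",len(w),np.degrees(np.arctan2(vy,vx)),a,b,w[:,2].max())
    a0=np.radians(23.)
    L=lambda P:(P[:,:2]-O0)@fr(a0).T
    for nm,f in(("wall",lambda P:box(P)&(P[:,2]>.03)&(P[:,2]<.078)&(np.abs(L(P)[:,0]+.031)<.008)&(L(P)[:,1]<-.01)&(L(P)[:,1]>-.1)),
                ("oldface",lambda P:box(P)&(P[:,2]>.03)&(P[:,2]<.066)&(np.abs(L(P)[:,0])<.018)&(L(P)[:,1]>.01)&(L(P)[:,1]<.07)),
                ("oldtop",lambda P:box(P)&(P[:,2]>.068)&(P[:,2]<.08)&(np.abs(L(P)[:,0])<.03)&(L(P)[:,1]>.005)&(L(P)[:,1]<.07)),
                ("orange",lambda P:box(P)&(P[:,2]>.015)&(P[:,2]<.04)&(np.abs(L(P)[:,0])<.018)&(L(P)[:,1]>.095)&(L(P)[:,1]<.12)),
                ("newtop",lambda P:box(P)&(P[:,2]>.062)&(P[:,2]<.078)&(L(P)[:,0]<-.05))):
        p=pts(ns,f)
        if len(p)<5: print(nm,len(p)); continue
        vx,vy,a,b=cv2.fitLine((p[:,:2]*1000).astype(np.float32),cv2.DIST_HUBER,0,.01,.01).ravel()
        l=L(p)*1000
        print(nm,len(p),"ang",np.degrees(np.arctan2(vy,vx)),"world",p.mean(0),"lane' med",np.median(l,0),"pct",np.percentile(l,[2,98],0).tolist(),"z",np.median(p[:,2]))
E
```

```text
['scene0']
header 246 24.197493 528.0016 323.5702 0.14856851327270593
wall 184 ang -66.22522 world [0.5232 0.2625 0.0538] lane' med [-28.5834 -50.3762] pct [[-31.76204766144763, -89.2916275762065], [-26.223480156183427, -10.862249843939138]] z 0.05382051005727678
oldface 119 ang 44.12554 world [0.5125 0.3481 0.0482] lane' med [-9.6234 36.5214] pct [[-17.40530213314913, 14.2043652705422], [16.20400129905652, 40.90728903426663]] z 0.04852166649141454
oldtop 109 ang -21.27964 world [0.5208 0.3411 0.0732] lane' med [-0.5144 23.3719] pct [[-17.51484392106386, 6.058625717224536], [18.679891050883807, 39.2260730673341]] z 0.07337607632517706
orange 17 ang 23.109554 world [0.4803 0.4277 0.0278] lane' med [ -2.8627 118.7716] pct [[-17.193158302370897, 116.40872276791058], [14.974408084946461, 119.88791706854079]] z 0.03027644015528419
newtop 302 ang -59.7357 world [0.4203 0.2608 0.0683] lane' med [-124.3208  -11.0197] pct [[-142.90401338679914, -60.61918637940174], [-104.52293571504887, 32.74868044940074]] z 0.06847514217644318
['side0']
header 413 23.494457 531.3852 322.71548 0.1475600219358
[... 274 characters left out ...]
.3881] pct [[-13.349694621230805, 32.05714565981252], [16.54817630161128, 39.13284583884552]] z 0.04741738384468008
oldtop 119 ang -22.784307 world [0.5238 0.3423 0.073 ] lane' med [ 3.1944 23.2239] pct [[-13.936073111630174, 5.412025178981885], [19.524197869204976, 37.32941552955199]] z 0.07341805234851084
orange 63 ang 22.31217 world [0.4842 0.4286 0.0274] lane' med [ -0.3327 118.2019] pct [[-16.1728079887057, 114.56841317270083], [16.911587729633045, 119.94104956239936]] z 0.027650946523904096
newtop 282 ang -58.63332 world [0.4245 0.2617 0.0681] lane' med [-119.4529  -11.1867] pct [[-140.71792745201236, -61.48982244631702], [-100.59308125825707, 30.891789880344135]] z 0.06841797374905079
```

```bash
cat >> h.py <<'E'
A=np.radians(23.8); O=np.array([.5517,.2744]); DX=0.0  # lane frame
ex=np.array([np.cos(A),np.sin(A),0]); ey=np.array([-np.sin(A),np.cos(A),0])
def lane(p): d=np.append(np.asarray(p)[:2]-O,0); return np.array([d@ex*1000,d@ey*1000,p[2]*1000])
def world(x,y,z): return np.append(O,0)+ex*x/1000+ey*y/1000+np.array([0,0,z/1000])
def toolR(yaw,ry):  # yaw of 'y-of-lane' direction offset; tool x=lane y, tool y=lane x, z down, then turn ry about tool y
    e1,e2=R.from_euler('z',yaw).apply([ex,ey]); return np.column_stack([e2,e1,[0,0,-1]])@R.from_euler('y',ry).as_matrix()
def plan(p,yaw,ry,n,start=None):
    from bench import ctrl
    s=ctrl.get_obs(); p0,R0=(s["eef_pos"],rot(s["eef_rot"])) if start is None else start
    R1=toolR(yaw,ry); d=R0.T@(p-p0)*1000; w=R.from_matrix(R0.T@R1).as_rotvec()
    r=R.from_rotvec(w/n).as_matrix(); M=sum(np.linalg.matrix_power(r,k) for k in range(n))
    t=np.linalg.solve(M,d); print(n,"rows of",np.round(t,2),np.round(w/n,4),"| total",np.round(d,1),np.round(w,3)); return p,R1
def show():
    from bench import ctrl
    s=ctrl.get_obs(); e=R.from_matrix(toolR(0,0).T@rot(s["eef_rot"])).as_rotvec()
    print("t",round(s["time_s"],2),"lane tcp",np.round(lane(s["eef_pos"]),1),"rotvec vs lane-down",np.round(e,3),"F",np.round(s["wrist_force"],1),"open",round(s["opening"]*85.4,1),"gf",round(s["grasp_force"],1),"q",np.round(s["q"],2))
E
python3 - <<'E'
from h import *
show(); 
print("new carton lane",lane([.4235,.259,0]))
a=plan(world(0,90,270),0,0,24)
b=plan(world(0,90,200),0,-.6,6,a)
c=plan(world(0,69,28),0,-.6,6,b)
E
```

```text
t 0.1 lane tcp [-682.8 -599.   230.5] rotvec vs lane-down [1.000e-03 2.000e-03 1.688e+00] F [ 1.  -0.7 -0.8] open 84.8 gf 0.0 q [-1.48  0.18  1.61 -0.    1.35 -0.21]
new carton lane [-123.51242698   37.64412811    0.        ]
24 rows of [45.42 -4.49 -1.63] [-0.     -0.0001 -0.0703] | total [ 597.3 -764.4  -38.1] [-1.000e-03 -2.000e-03 -1.688e+00]
6 rows of [ 2.93 -0.   11.47] [-0.  -0.1  0. ] | total [ 0.  0. 70.] [-0.  -0.6  0. ]
6 rows of [13.3  -0.   25.64] [0. 0. 0.] | total [ 79.8  -0.  153.8] [0. 0. 0.]
```

jog_arm(series=[[[45.4,-4.5,-4,0,0,-0.0703,85],[45.4,-4.5,-4,0,0,-0.0703,85],[45.4,-4.5,-4,0,0,-0.0703,85],[45.4,-4.5,-4,0,0,-0.0703,85],[45.4,-4.5,-4,0,0,-0.0703,85],[45.4,-4.5,-4,0,0,-0.0703,85],[45.4,-4.5,-4,0,0,-0.0703,85],[45.4,-4.5,-4,0,0,-0.0703,85],[45.4,-4.5,-4,0,0,-0.0703,85],[45.4,-4.5,-4,0,0,-0.0703,85]]])

```text
time_s: 1.1
eef_pos: [0.5077, -0.2556, 0.271]
eef_rot: [-0.0, 0.877, 0.481, -0.0]
wrist_force: [0.6, -0.2, 0.1]
opening: 0.999
grasp_force: 0.0
```

jog_arm(series=[[[45.4,-4.5,0,0,0,-0.0703,85],[45.4,-4.5,0,0,0,-0.0703,85],[45.4,-4.5,0,0,0,-0.0703,85],[45.4,-4.5,0,0,0,-0.0703,85],[45.4,-4.5,0,0,0,-0.0703,85],[45.4,-4.5,0,0,0,-0.0703,85],[45.4,-4.5,0,0,0,-0.0703,85],[45.4,-4.5,0,0,0,-0.0703,85],[45.4,-4.5,0,0,0,-0.0703,85],[45.4,-4.5,0,0,0,-0.0703,85]]])

```text
time_s: 2.1
eef_pos: [0.5753, 0.1861, 0.2707]
eef_rot: [-0.0, 0.657, 0.753, -0.0]
wrist_force: [0.5, 0.2, 1.0]
opening: 0.995
grasp_force: 0.0
```

jog_arm(series=[[[45.4,-4.5,0,0,0,-0.0703,70],[45.4,-4.5,0,0,0,-0.0703,70],[45.4,-4.5,0,0,0,-0.0703,70],[45.4,-4.5,0,0,0,-0.0703,70],[2.9,0,11.5,0,-0.1,0,70],[2.9,0,11.5,0,-0.1,0,70],[2.9,0,11.5,0,-0.1,0,70],[2.9,0,11.5,0,-0.1,0,70],[2.9,0,11.5,0,-0.1,0,70],[2.9,0,11.5,0,-0.1,0,70]]])

```text
time_s: 3.1
eef_pos: [0.5155, 0.3561, 0.2007]
eef_rot: [0.249, 0.522, 0.8, -0.162]
wrist_force: [0.1, 1.4, -0.8]
opening: 0.817
grasp_force: 0.0
```

Run:
```python
from h import *
from bench import ctrl
show()
for n in("scene","side","wrist"):
    c=ctrl.camera(n); np.savez(f"pics/{n}1.npz",**c); cv2.imwrite(f"pics/{n}1.png",c["frame"])
show()
```

```text
t 3.1 lane tcp [-2.000e-01  8.940e+01  2.007e+02] rotvec vs lane-down [-0.    -0.604  0.   ] F [ 0.1  1.4 -0.8] open 69.8 gf 0.0 q [ 0.69  0.5   1.38 -0.58  1.47  0.4 ]
t 3.25 lane tcp [ -1.6  90.  198.3] rotvec vs lane-down [ 0.005 -0.6   -0.002] F [ 0.3  0.5 -0.5] open 70.2 gf 0.0 q [ 0.69  0.5   1.38 -0.58  1.47  0.4 ]
```

View pics/wrist1.png

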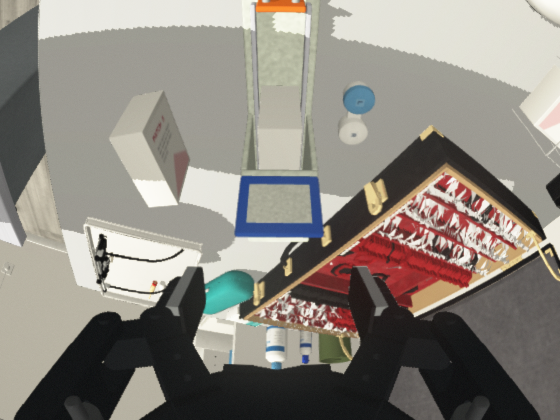

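The wrist view has the header centred at (278,205), the stop at (280,5), the lens case to the right at (356,115) and the new carton at (150,150). The lane's axis lies midway between the fingers. I check the lane offset from this view before going down.

```bash
cat >> h.py <<'E'
def wcloud(c):
    z=c["z_map"]; v,u=np.indices(z.shape); a=(u-c["cx"])/c["fx"]; b=(v-c["cy"])/c["fy"]; r=np.hypot(a,b)+1e-9
    k=np.tan(np.minimum(r,1.5))/r
    return np.stack([a*k*z,b*k*z,z],-1)@rot(c["rotation"]).T+c["xyz"]
def lanes(P): return np.stack([(P[...,:2]-O)@ex[:2],(P[...,:2]-O)@ey[:2],P[...,2]],-1)*1000
E
python3 - <<'E'
from h import *
c=load("wrist1"); L=lanes(wcloud(c)); hsv=cv2.cvtColor(c["frame"],cv2.COLOR_BGR2HSV); H,S=hsv[...,0].astype(int),hsv[...,1]
near=(abs(L[...,0])<60)&(L[...,1]>-100)&(L[...,1]<200)
z=L[...,2]
def rp(n,m):
    q=L[m&near]; print(n,len(q)); 
    if len(q)>5: print(np.round(np.percentile(q,[1,50,99],0),1).tolist(), "slope dx/dy",np.round(np.polyfit(q[:,1],q[:,0],1)[0],3) if n!="h" else "")
rp("blue hdr",(H>100)&(H<130)&(S>120)&(z>85)&(z<160))
rp("orange",(H>3)&(H<18)&(S>150)&(z>5)&(z<45))
rp("old top",(z>66)&(z<80)&(abs(L[...,0])<30)&(L[...,1]>60)&(L[...,1]<120))
rp("old front",(z>20)&(z<65)&(abs(L[...,0])<16)&(L[...,1]>65)&(L[...,1]<120))
rp("cover",(z>84)&(z<93)&(L[...,1]<45))
m=(z>62)&(z<75)&(L[...,0]<-70)&(L[...,0]>-170)&(L[...,1]>-60)&(L[...,1]<120); q=L[m]; 
print("new",len(q),cv2.minAreaRect(q[:,:2].astype(np.float32)))
plan(world(0,69,28),0,-.6,8)
E
```

```text
blue hdr 2395
[[-30.8, 49.4, 90.9], [-1.0, 51.6, 134.3], [28.7, 52.8, 146.1]] slope dx/dy -4.556
orange 531
[[-18.0, 164.2, 13.0], [-1.0, 168.2, 31.4], [16.8, 169.1, 34.2]] slope dx/dy 0.028
old top 1362
[[-17.8, 60.7, 66.5], [-1.1, 76.4, 73.6], [15.8, 86.3, 75.1]] slope dx/dy -0.015
old front 1132
[[-15.7, 84.5, 20.5], [0.3, 85.5, 44.6], [15.6, 86.4, 64.7]] slope dx/dy -1.75
cover 238
[[-31.2, -45.1, 88.1], [-0.9, -41.2, 89.1], [28.7, -37.2, 90.2]] slope dx/dy 0.778
new 2857 ((-124.24189758300781, 34.67453384399414), (36.456024169921875, 95.5032958984375), 6.802416801452637)
8 rows of [ 9.85  0.26 19.05] [-0.0005 -0.0001  0.0005] | total [ 78.7   2.5 152.4] [-0.004 -0.     0.004]
```

jog_arm(series=[[[9.7,0.2,19.1,0,0,0,70],[9.7,0.2,19.1,0,0,0,70],[9.7,0.2,19.1,0,0,0,70],[9.7,0.2,19.1,0,0,0,70],[9.7,0.2,19.1,0,0,0,70],[9.7,0.2,19.1,0,0,0,70],[9.7,0.2,19.1,0,0,0,70],[9.7,0.2,19.1,0,0,0,70],[0,0,0,0,0,0,70],[0,0,0,0,0,0,70]]])

```text
time_s: 4.25
eef_pos: [0.5266, 0.3358, 0.0318]
eef_rot: [0.247, 0.523, 0.8, -0.161]
wrist_force: [0.8, 0.0, 0.2]
opening: 0.823
grasp_force: 0.0
```

```bash
cat >> h.py <<'E'
O=O-.001*ex[:2]-.0012*ey[:2]
E
python3 - <<'E'
from h import *
from bench import ctrl
show(); c=ctrl.camera("wrist"); np.savez("pics/wrist2.npz",**c); cv2.imwrite("pics/wrist2.png",c["frame"])
L=lanes(wcloud(c)); q=L[(L[...,2]>66)&(L[...,2]<80)&(abs(L[...,0])<25)&(L[...,1]>60)&(L[...,1]<100)]
print(len(q),np.percentile(q,[2,50,98],0))
E
```

```text
t 4.25 lane tcp [ 2.8 67.5 31.8] rotvec vs lane-down [ 0.    -0.599  0.002] F [0.8 0.  0.2] open 70.3 gf 0.0 q [ 0.66  0.7   1.45 -0.62  1.23  0.53]
2701 [[-1.61757336e+01  6.16324786e+01  6.63024929e+01]
 [-1.04495241e-03  8.61547951e+01  7.26374765e+01]
 [ 1.61001274e+01  8.79882292e+01  7.40315169e+01]]
```

View pics/wrist2.png

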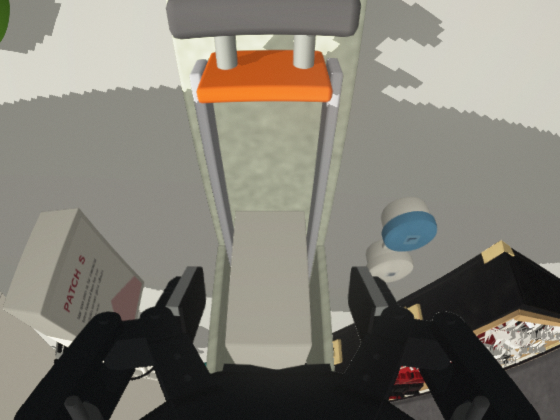

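The fingertips at (185,280) and (370,280) straddle the carton, whose top spans columns 232 to 308. The carton's middle is about 2 mm left of the finger centre, so I shift and close.

jog_arm(series=[[[0,-2.4,0,0,0,0,70],[0,0,0,0,0,0,45],[0,0,0,0,0,0,40],[0,0,0,0,0,0,33],[0,0,0,0,0,0,30],[0,0,0,0,0,0,30],[0,0,0,0,0,0,30],[0,0,0,0,0,0,30],[0,0,0,0,0,0,30],[0,0,0,0,0,0,30]]])

```text
time_s: 5.3
eef_pos: [0.5242, 0.3357, 0.0321]
eef_rot: [0.248, 0.522, 0.8, -0.161]
wrist_force: [-2.1, 2.5, 5.7]
opening: 0.382
grasp_force: 60.0
```

Run:
```python
from h import *
from bench import ctrl
show(); show(); c=ctrl.camera("wrist"); np.savez("pics/wrist3.npz",**c); cv2.imwrite("pics/wrist3.png",c["frame"])
L=lanes(wcloud(c)); q=L[(L[...,2]>66)&(L[...,2]<80)&(abs(L[...,0])<25)&(L[...,1]>60)&(L[...,1]<100)]
print(len(q),np.percentile(q,[2,50,98],0)); show()
p,r=None,None
from bench import ctrl
s=ctrl.get_obs(); R0=rot(s["eef_rot"])
print("lane +y 10mm in tool",R0.T@ey*10, "up 10", R0.T@[0,0,10])
```

```text
t 5.3 lane tcp [ 0.5 68.4 32.1] rotvec vs lane-down [-0.001 -0.6    0.001] F [-2.1  2.5  5.7] open 32.6 gf 60.0 q [ 0.66  0.7   1.46 -0.62  1.22  0.53]
t 5.3 lane tcp [ 0.5 68.4 32.1] rotvec vs lane-down [-0.001 -0.6    0.001] F [-2.1  2.5  5.7] open 32.6 gf 60.0 q [ 0.66  0.7   1.46 -0.62  1.22  0.53]
2858 [[-17.09245214  61.4956776   66.23008785]
 [  0.78843125  86.0413291   72.21882581]
 [ 19.11856831  90.32858567  74.07986058]]
t 5.35 lane tcp [ 0.5 68.3 32.1] rotvec vs lane-down [-0.001 -0.6    0.001] F [-1.1  2.   5.5] open 33.0 gf 60.0 q [ 0.66  0.7   1.46 -0.62  1.22  0.53]
lane +y 10mm in tool [ 8.25358261 -0.00886083 -5.64608675] up 10 [-5.64607739  0.01108072 -8.25358633]
```

jog_arm(series=[[[2.0,0,-2.3,0,0,0,30],[6.6,0,-4.5,0,0,0,30],[6.6,0,-4.5,0,0,0,30],[6.6,0,-4.5,0,0,0,30],[6.6,0,-4.5,0,0,0,30],[6.6,0,-4.5,0,0,0,30],[6.6,0,-4.5,0,0,0,30],[6.6,0,-4.5,0,0,0,30],[6.6,0,-4.5,0,0,0,30],[0,0,0,0,0,0,30]]])

```text
time_s: 6.35
eef_pos: [0.4963, 0.398, 0.0321]
eef_rot: [0.247, 0.522, 0.8, -0.161]
wrist_force: [-3.0, 2.6, 5.4]
opening: 0.391
grasp_force: 60.4
```

```bash
cat >> h.py <<'E'
def old(name):
    from bench import ctrl
    c=ctrl.camera("wrist"); np.savez(f"pics/{name}.npz",**c); cv2.imwrite(f"pics/{name}.png",c["frame"])
    L=lanes(wcloud(c)); hsv=cv2.cvtColor(c["frame"],cv2.COLOR_BGR2HSV)
    q=L[(L[...,2]>66)&(L[...,2]<82)&(abs(L[...,0])<25)&(L[...,1]>60)&(L[...,1]<180)]
    m=(hsv[...,0]>3)&(hsv[...,0]<18)&(hsv[...,1]>150)&(abs(L[...,0])<25)&(L[...,1]>140)&(L[...,1]<200)
    o=L[m]
    for q in(q,o):
        if len(q)>20: print(len(q),np.round(np.percentile(q,[2,50,98],0),1).tolist())
E
python3 - <<'E'
from h import *
show(); old("wrist4"); show()
E
```

```text
t 6.35 lane tcp [  0.2 136.7  32.1] rotvec vs lane-down [-0.001 -0.599  0.   ] F [-3.   2.6  5.4] open 33.4 gf 60.4 q [ 0.76  0.75  1.37 -0.58  1.3   0.58]
4131 [[-23.6, 117.7, 66.3], [0.1, 154.7, 72.4], [23.5, 179.0, 74.3]]
2347 [[-16.7, 166.7, 20.6], [0.1, 169.7, 28.1], [17.1, 170.9, 33.2]]
t 6.4 lane tcp [  0.2 136.6  32.1] rotvec vs lane-down [-0.001 -0.598  0.   ] F [-2.4  2.8  4.8] open 33.3 gf 60.4 q [ 0.76  0.75  1.37 -0.58  1.3   0.58]
```

jog_arm(series=[[[3.3,0,-2.25,0,0,0,30],[1.65,0,-1.13,0,0,0,30],[0.8,0,-0.56,0,0,0,30],[0.8,0,-0.56,0,0,0,30],[0,0,0,0,0,0,30],[0,0,0,0,0,0,30],[0,0,0,0,0,0,30],[0,0,0,0,0,0,30],[0,0,0,0,0,0,30],[0,0,0,0,0,0,30]]])

```text
time_s: 7.4
eef_pos: [0.4939, 0.4034, 0.0321]
eef_rot: [0.248, 0.522, 0.8, -0.162]
wrist_force: [2.6, -1.6, 4.7]
opening: 0.39
grasp_force: 59.8
```

Run:
```python
from h import *
show(); old("wrist5"); show()
```

```text
t 7.4 lane tcp [  0.2 142.6  32.1] rotvec vs lane-down [ 0.    -0.6    0.002] F [ 2.6 -1.6  4.7] open 33.3 gf 59.8 q [ 0.77  0.75  1.36 -0.58  1.31  0.59]
3320 [[-17.6, 122.5, 66.2], [0.5, 159.9, 72.9], [19.1, 179.0, 74.1]]
2125 [[-16.6, 166.8, 21.0], [0.2, 169.7, 28.1], [17.0, 170.9, 33.1]]
t 7.45 lane tcp [  0.2 142.6  32.1] rotvec vs lane-down [ 0.    -0.6    0.002] F [ 1.  -1.9  5. ] open 33.0 gf 59.8 q [ 0.77  0.75  1.36 -0.58  1.31  0.59]
```

View pics/wrist5.png

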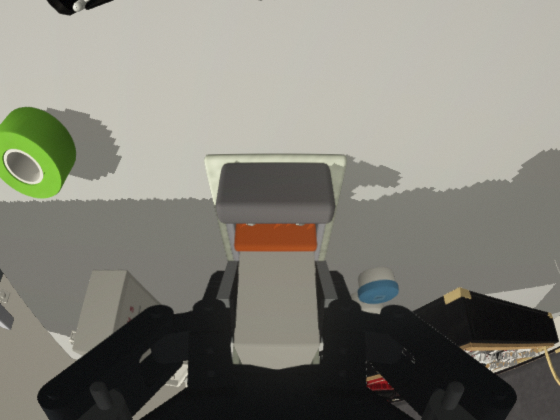

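The carton's front edge at row 252 is now right at the orange plate (rows 222 to 250). I check the gap numerically.

Run:
```python
from h import *
for n in("wrist1","wrist3","wrist4","wrist5"):
    c=load(n);L=lanes(wcloud(c));hsv=cv2.cvtColor(c["frame"],cv2.COLOR_BGR2HSV)
    m=(abs(L[...,2]-73.5)<1.8)&(abs(L[...,0])<12)&(L[...,1]>60)&(L[...,1]<164.9+5)&(hsv[...,1]<100)
    o=(hsv[...,0]>3)&(hsv[...,0]<18)&(hsv[...,1]>150)&(abs(L[...,0])<12)&(L[...,1]>140)&(L[...,1]<200)
    q=L[m];print(n,len(q),np.percentile(q[:,1],[1,90,98,99.5]).round(1),"orange",np.percentile(L[o][:,1],[1,5,50,95,99]).round(1))
```

```text
wrist1 843 [60.3 85.8 86.9 87.4] orange [165.5 165.8 169.4 170.2 170.3]
wrist3 1096 [60.7 86.8 87.6 88. ] orange [165.6 166.4 169.8 170.4 170.6]
wrist4 1400 [110.1 154.9 155.8 156.1] orange [166.3 167.4 169.7 170.7 171. ]
wrist5 1399 [116.  160.9 161.7 162.1] orange [166.6 167.8 169.7 170.7 171. ]
```

jog_arm(series=[[[0.8,0,-0.56,0,0,0,30],[0.8,0,-0.56,0,0,0,30],[0.8,0,-0.56,0,0,0,30],[0.8,0,-0.56,0,0,0,30],[0.4,0,-0.28,0,0,0,30],[0,0,0,0,0,0,30],[0,0,0,0,0,0,30],[0,0,0,0,0,0,30],[0,0,0,0,0,0,30],[0,0,0,0,0,0,30]]])

```text
time_s: 8.45
eef_pos: [0.4923, 0.4073, 0.0321]
eef_rot: [0.248, 0.522, 0.8, -0.162]
wrist_force: [1.1, -5.1, 4.3]
opening: 0.388
grasp_force: 59.7
```

```bash
cat >> h.py <<'E'
def gap(n):
    from bench import ctrl
    show(); c=ctrl.camera("wrist"); np.savez(f"pics/{n}.npz",**c); cv2.imwrite(f"pics/{n}.png",c["frame"])
    L=lanes(wcloud(c));hsv=cv2.cvtColor(c["frame"],cv2.COLOR_BGR2HSV)
    m=(abs(L[...,2]-73.5)<1.8)&(abs(L[...,0])<12)&(L[...,1]>60)&(L[...,1]<178)&(hsv[...,1]<100)
    o=(hsv[...,0]>3)&(hsv[...,0]<18)&(hsv[...,1]>150)&(abs(L[...,0])<12)&(L[...,1]>140)&(L[...,1]<200)
    q=L[m];print(n,len(q),np.percentile(q[:,1],[1,90,98,99.5]).round(1),"orange",np.percentile(L[o][:,1],[1,5,50,95,99]).round(1))
E
python3 - <<'E'
from h import *
gap("wrist6")
E
```

```text
t 8.45 lane tcp [  0.2 146.7  32.1] rotvec vs lane-down [ 0.    -0.601  0.001] F [ 1.1 -5.1  4.3] open 33.1 gf 59.7 q [ 0.77  0.76  1.35 -0.58  1.32  0.59]
wrist6 1393 [120.  165.1 165.9 166.2] orange [166.2 167.6 169.8 170.8 171. ]
```

jog_arm(series=[[[0,0,0,0,0,0,45],[0,0,0,0,0,0,60],[0,0,0,0,0,0,60],[0,0,0,0,0,0,60],[0,0,-5,0,0,0,60],[0,0,-15,0,0,0,60],[0,0,-30,0,0,0,60],[0,0,-30,0,0,0,60],[0,0,-40,0,0,0,60],[0,0,0,0,0,0,60]]])

```text
time_s: 9.5
eef_pos: [0.4655, 0.4752, 0.1383]
eef_rot: [0.248, 0.523, 0.801, -0.156]
wrist_force: [-0.2, 0.6, 0.3]
opening: 0.702
grasp_force: 0.0
```

Run:
```python
from h import *
gap("wrist7")
c=load("wrist7");L=lanes(wcloud(c)); q=L[(L[...,2]>62)&(L[...,2]<75)&(L[...,0]<-70)&(L[...,0]>-180)&(L[...,1]>-60)&(L[...,1]<130)]
print("new",len(q),cv2.minAreaRect(q[:,:2].astype(np.float32)))
# new carton grasp: shifted 22 mm to rear along its long axis
y=np.radians(6.8); mid=np.array([-123.2,35.9]); g=mid-22*np.array([-np.sin(y),np.cos(y)]); print(g)
a=plan(world(g[0],g[1],170),y,0,10); plan(world(g[0],g[1],25),y,0,8,a)
```

```text
t 9.5 lane tcp [  3.2 219.7 138.3] rotvec vs lane-down [-0.011 -0.595  0.001] F [-0.2  0.6  0.3] open 59.9 gf 0.0 q [ 0.86  0.69  1.21 -0.54  1.52  0.55]
wrist7 1607 [ 72.5 161.4 164.8 165.6] orange [166.8 167.7 169.7 170.6 170.8]
new 943 ((-124.01051330566406, 45.17353439331055), (35.649147033691406, 79.9779281616211), 7.539064407348633)
[-120.5951127    14.05475882]
10 rows of [-20.06 -13.38   3.16] [-0.0028  0.0596 -0.0116] | total [-188.4 -122.8   85.3] [-0.028  0.596 -0.116]
8 rows of [ 0.    0.   18.13] [0. 0. 0.] | total [  0.   0. 145.] [0. 0. 0.]
```

jog_arm(series=[[[-20,-13.4,3.2,-0.003,0.0596,-0.0116,72],[-20,-13.4,3.2,-0.003,0.0596,-0.0116,72],[-20,-13.4,3.2,-0.003,0.0596,-0.0116,72],[-20,-13.4,3.2,-0.003,0.0596,-0.0116,72],[-20,-13.4,3.2,-0.003,0.0596,-0.0116,72],[-20,-13.4,3.2,-0.003,0.0596,-0.0116,72],[-20,-13.4,3.2,-0.003,0.0596,-0.0116,72],[-20,-13.4,3.2,-0.003,0.0596,-0.0116,72],[-20,-13.4,3.2,-0.003,0.0596,-0.0116,72],[-20,-13.4,3.2,-0.003,0.0596,-0.0116,72]]])

```text
time_s: 10.55
eef_pos: [0.4334, 0.233, 0.1664]
eef_rot: [-0.001, 0.496, 0.868, -0.002]
wrist_force: [1.0, -0.1, -0.4]
opening: 0.841
grasp_force: 0.0
```

jog_arm(series=[[[0,0,0,0,0,0,72],[0,0,0,0,0,0,72],[0,0,0,0,0,0,72],[0,0,0,0,0,0,72],[0,0,0,0,0,0,72],[0,0,0,0,0,0,72],[0,0,0,0,0,0,72],[0,0,0,0,0,0,72],[0,0,0,0,0,0,72],[0,0,0,0,0,0,72]]])

```text
time_s: 11.55
eef_pos: [0.434, 0.234, 0.1665]
eef_rot: [-0.0, 0.496, 0.868, -0.003]
wrist_force: [0.1, 1.0, -0.5]
opening: 0.841
grasp_force: 0.0
```

Run:
```python
from h import *
gap("wrist8")
c=load("wrist8");L=lanes(wcloud(c)); q=L[(abs(L[...,2]-68.5)<2)&(L[...,0]<-70)&(L[...,0]>-180)&(L[...,1]>-60)&(L[...,1]<130)]
print("new",len(q),cv2.minAreaRect(q[:,:2].astype(np.float32)))
y=np.radians(7); mid=np.array([-123.2,35.9]); g=mid-22*np.array([-np.sin(y),np.cos(y)]); print(g)
plan(world(g[0],g[1],25),y,0,8)
```

```text
t 11.55 lane tcp [-123.    11.8  166.5] rotvec vs lane-down [ 0.006 -0.003 -0.117] F [ 0.1  1.  -0.5] open 71.8 gf 0.0 q [ 0.26  0.07  1.87 -0.    1.21 -0.27]
wrist8 2935 [ 70.7 154.5 162.3 163.7] orange [169. 169. 169. 169. 169.]
new 5371 ((-123.55390930175781, 35.21855545043945), (34.44868850708008, 94.8447494506836), 6.858780860900879)
[-120.51887445   14.06398466]
8 rows of [ 0.28  0.4  17.68] [-0.0007  0.0004 -0.0007] | total [  2.4   3.5 141.4] [-0.006  0.003 -0.006]
```

View pics/wrist8.png

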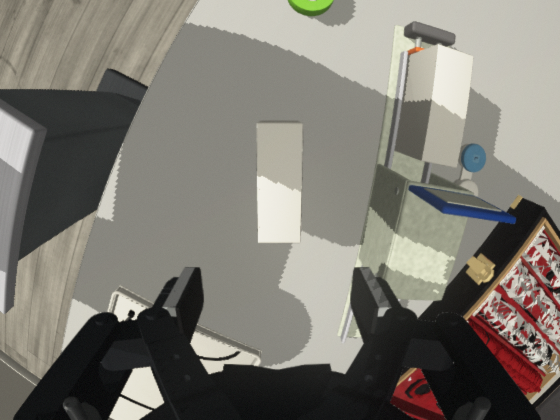

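The old carton rests at the stop (upper right). The new carton is centred at column 279, in line with the fingers, so I go down and grip its rear half.

jog_arm(series=[[[0.2,0.2,17.7,0,0,0,72],[0.2,0.2,17.7,0,0,0,72],[0.2,0.2,17.7,0,0,0,72],[0.2,0.2,17.7,0,0,0,72],[0.2,0.2,17.7,0,0,0,72],[0.2,0.2,17.7,0,0,0,72],[0.2,0.2,17.7,0,0,0,72],[0.2,0.2,17.7,0,0,0,72],[0,0,0,0,0,0,50],[0,0,0,0,0,0,45]]])

```text
time_s: 12.6
eef_pos: [0.434, 0.2354, 0.0249]
eef_rot: [-0.0, 0.496, 0.868, -0.003]
wrist_force: [0.0, -0.3, 0.0]
opening: 0.533
grasp_force: 0.0
```

jog_arm(series=[[[0,0,0,0,0,0,40],[0,0,0,0,0,0,36],[0,0,0,0,0,0,30],[0,0,0,0,0,0,30],[0,0,0,0,0,0,30],[0,0,0,0,0,0,30],[0,0,-5,0,0,0,30],[0,0,-25,0,0,0,30],[0,0,-30,0,0,0,30],[0,0,0,0,0,0,30]]])

```text
time_s: 13.6
eef_pos: [0.4371, 0.2367, 0.0887]
eef_rot: [0.002, 0.496, 0.868, -0.001]
wrist_force: [1.6, 0.2, -0.1]
opening: 0.388
grasp_force: 59.8
```

Run:
```python
from h import *
from bench import ctrl
show(); c=ctrl.camera("wrist"); np.savez("pics/wrist9.npz",**c); cv2.imwrite("pics/wrist9.png",c["frame"])
s=ctrl.get_obs(); z=s["eef_pos"][2]*1000
L=lanes(wcloud(c)); T=lane(s["eef_pos"])
q=L[(abs(L[...,2]-(68.5+z-25))<4)&(abs(L[...,0]-T[0])<16)&(L[...,1]>T[1]-20)&(L[...,1]<T[1]+100)]
print("new",len(q),cv2.minAreaRect(q[:,:2].astype(np.float32)),np.percentile(q,[1,50,99],0).round(1))
p=world(T[0],T[1],130)
a=plan(p,0,0,3); b=plan(world(0,-127,130),0,0,8,a)
```

```text
t 13.6 lane tcp [-119.1   12.9   88.7] rotvec vs lane-down [-0.001 -0.005 -0.117] F [ 1.6  0.2 -0.1] open 33.1 gf 59.8 q [ 0.26  0.19  1.91 -0.01  1.03 -0.27]
new 19564 ((-120.37097930908203, 38.61021041870117), (31.98430824279785, 91.02251434326172), 0.005349288694560528) [[-136.    -5.2  129.9]
 [-121.2   46.5  131.4]
 [-105.2   82.5  132.7]]
3 rows of [-4.000e-02 -1.000e-02 -1.438e+01] [-0.0004  0.0014  0.039 ] | total [ -0.2  -0.1 -43.1] [-0.001  0.004  0.117]
8 rows of [-17.51  15.05   0.  ] [0. 0. 0.] | total [-140.1  120.4    0. ] [0. 0. 0.]
```

jog_arm(series=[[[0,0,-14.4,0,0,0.039,30],[0,0,-14.4,0,0,0.039,30],[0,0,-14.4,0,0,0.039,30],[-40,0,0,0,0,0,30],[-40,5,0,0,0,0,30],[-40,25,0,0,0,0,30],[-20,40,0,0,0,0,30],[0,40,0,0,0,0,30],[0,10.4,0,0,0,0,30],[0,0,0,0,0,0,30]]])

```text
time_s: 14.65
eef_pos: [0.6008, 0.1567, 0.1261]
eef_rot: [-0.001, 0.546, 0.838, -0.004]
wrist_force: [0.4, -1.5, -1.3]
opening: 0.393
grasp_force: 60.2
```

jog_arm(series=[[[0,0,0,0,0,0,30],[0,0,0,0,0,0,30],[0,0,0,0,0,0,30],[0,0,0,0,0,0,30],[0,0,0,0,0,0,30],[0,0,0,0,0,0,30],[0,0,0,0,0,0,30],[0,0,0,0,0,0,30],[0,0,0,0,0,0,30],[0,0,0,0,0,0,30]]])

```text
time_s: 15.65
eef_pos: [0.6011, 0.1565, 0.1278]
eef_rot: [0.0, 0.546, 0.838, -0.003]
wrist_force: [-0.4, 0.1, -1.2]
opening: 0.392
grasp_force: 60.2
```

Run:
```python
from h import *
from bench import ctrl
show(); 
for n in("wrist","scene"): c=ctrl.camera(n); np.savez(f"pics/{n}10.npz",**c); cv2.imwrite(f"pics/{n}10.png",c["frame"])
c=load("wrist10"); s=ctrl.get_obs(); z=s["eef_pos"][2]*1000
L=lanes(wcloud(c)); T=lane(s["eef_pos"])
q=L[(abs(L[...,2]-(68.5+z-25))<4)&(abs(L[...,0]-T[0])<25)&(L[...,1]>T[1]-20)&(L[...,1]<T[1]+100)]
print("new",len(q),cv2.minAreaRect(q[:,:2].astype(np.float32)),np.percentile(q,[1,50,99],0).round(1))
q=L[(abs(L[...,2]-88)<4)&(abs(L[...,0])<40)&(L[...,1]>-60)&(L[...,1]<40)]; print("cover",len(q), np.percentile(q,[1,50,99],0).round(1))
plan(world(0,-127,30),0,0,8)
```

```text
t 15.65 lane tcp [  -1.4 -126.6  127.8] rotvec vs lane-down [ 0.005 -0.004  0.   ] F [-0.4  0.1 -1.2] open 33.5 gf 60.2 q [ 0.07  0.39  1.57 -0.01  1.19 -0.35]
new 22513 ((-1.4218101501464844, -101.59124755859375), (90.0165786743164, 49.95377731323242), 89.96837615966797) [[ -18.9 -144.9  168.9]
 [  -0.7  -92.2  170.6]
 [  17.6  -57.2  172.4]]
cover 11738 [[-30.  -44.3  86.8]
 [  0.  -14.7  88.6]
 [ 30.2  16.9  90.3]]
8 rows of [-0.02  0.21 12.23] [-0.0007  0.0004 -0.    ] | total [-0.   1.9 97.9] [-0.005  0.004 -0.   ]
```

View pics/wrist10.png

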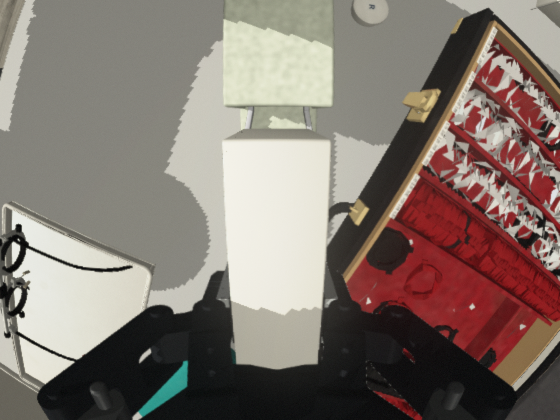

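The new carton hangs centred ahead of the tunnel mouth, with its front edge at row 138 and the cover edge at row 105. The sample case lies close on the right, so I check the clearance there first.

Run:
```python
from h import *
P=np.vstack([cloud(load(n)).reshape(-1,3) for n in("scene0","side0")]+[wcloud(load("wrist10")).reshape(-1,3)]); L=lanes(P)
for y in range(-260,-40,20):
    m=(L[:,1]>y)&(L[:,1]<y+20)&(L[:,2]>22)&(L[:,2]<110)
    a=L[m&(L[:,0]>34)&(L[:,0]<200)]; b=L[m&(L[:,0]<-34)&(L[:,0]>-200)]
    print(y,a[:,0].min().round() if len(a) else None,a[:,2].max().round() if len(a) else None, b[:,0].max().round() if len(b) else None)
```

```text
-260 35.0 65.0 -71.0
-240 34.0 55.0 -136.0
-220 35.0 58.0 None
-200 34.0 59.0 -150.0
-180 35.0 63.0 -148.0
-160 43.0 67.0 None
-140 44.0 65.0 None
-120 50.0 68.0 None
-100 77.0 64.0 None
-80 86.0 64.0 None
-60 99.0 66.0 None
```

jog_arm(series=[[[0,1,12,0,0,0,30],[0,0,12,0,0,0,30],[0,0,12,0,0,0,30],[0,0,12,0,0,0,30],[0,0,12,0,0,0,30],[0,0,12,0,0,0,30],[0,0,12,0,0,0,30],[0,0,8,0,0,0,30],[0,0,4,0,0,0,30],[0,0,0,0,0,0,30]]])

```text
time_s: 16.75
eef_pos: [0.6017, 0.1564, 0.0318]
eef_rot: [0.0, 0.546, 0.838, -0.003]
wrist_force: [-0.2, 0.9, -0.8]
opening: 0.39
grasp_force: 60.3
```

Run:
```python
from h import *
show()
```

```text
t 16.75 lane tcp [  -0.9 -127.    31.8] rotvec vs lane-down [ 0.005 -0.004  0.   ] F [-0.2  0.9 -0.8] open 33.3 gf 60.3 q [ 0.07  0.52  1.6  -0.01  1.02 -0.35]
```

jog_arm(series=[[[0,0.4,1.4,0,0,0,30],[0,0,0,0,0,0,30],[5,0,0,0,0,0,30],[5,0,0,0,0,0,30],[5,0,0,0,0,0,30],[5,0,0,0,0,0,30],[5,0,0,0,0,0,30],[5,0,0,0,0,0,30],[5,0,0,0,0,0,30],[0,0,0,0,0,0,30]]])

```text
time_s: 17.75
eef_pos: [0.5882, 0.1895, 0.031]
eef_rot: [0.0, 0.546, 0.838, -0.003]
wrist_force: [-0.0, -0.4, 6.0]
opening: 0.395
grasp_force: 61.0
```

jog_arm(series=[[[0,0,0,0,0,0,30],[5,0,0,0,0,0,30],[5,0,0,0,0,0,30],[5,0,0,0,0,0,30],[5,0,0,0,0,0,30],[5,0,0,0,0,0,30],[5,0,0,0,0,0,30],[1.5,0,0,0,0,0,30],[0,0,0,0,0,0,30],[0,0,0,0,0,0,30]]])

```text
time_s: 18.75
eef_pos: [0.5757, 0.218, 0.031]
eef_rot: [0.001, 0.546, 0.838, -0.003]
wrist_force: [1.2, -1.5, 7.7]
opening: 0.391
grasp_force: 61.1
```

Run:
```python
from h import *
show()
```

```text
t 18.75 lane tcp [  0.2 -60.1  31. ] rotvec vs lane-down [ 0.004 -0.004 -0.   ] F [ 1.2 -1.5  7.7] open 33.4 gf 61.1 q [ 0.17  0.51  1.62 -0.01  1.01 -0.24]
```

jog_arm(series=[[[0,0,0,0,0,0,45],[0,0,0,0,0,0,60],[0,0,0,0,0,0,60],[0,0,-5,0,0,0,60],[0,0,-25,0,0,0,60],[0,0,-30,0,0,0,60],[0,0,-30,0,0,0,30],[-20,0,-5,0,0,0,0],[-25,0,0,0,0,0,0],[0,0,0,0,0,0,0]]])

```text
time_s: 19.75
eef_pos: [0.5951, 0.1745, 0.1264]
eef_rot: [0.001, 0.547, 0.837, -0.003]
wrist_force: [-0.2, 0.5, 0.0]
opening: 0.017
grasp_force: 0.0
```

Run:
```python
from h import *
from bench import ctrl
show()
for n in("wrist","side"): c=ctrl.camera(n); np.savez(f"pics/{n}11.npz",**c); cv2.imwrite(f"pics/{n}11.png",c["frame"])
L=lanes(wcloud(load("wrist11"))); q=L[(abs(L[...,2]-73.5)<3)&(abs(L[...,0])<25)&(L[...,1]>-120)&(L[...,1]<-47)]
print(len(q),np.percentile(q,[1,50,99],0).round(1)); show()
```

```text
t 19.75 lane tcp [   0.4 -107.7  126.4] rotvec vs lane-down [ 0.004 -0.005  0.003] F [-0.2  0.5  0. ] open 1.5 gf 0.0 q [ 0.1   0.39  1.57 -0.01  1.19 -0.31]
3387 [[-16.1 -84.6  72.2]
 [  0.7 -65.3  73.7]
 [ 17.4 -47.2  75.2]]
t 19.85 lane tcp [  -0.3 -105.2  125.4] rotvec vs lane-down [ 0.006 -0.003  0.002] F [-0.2  1.7  0.7] open -0.1 gf 0.0 q [ 0.1   0.39  1.57 -0.01  1.19 -0.31]
```

View pics/wrist11.png

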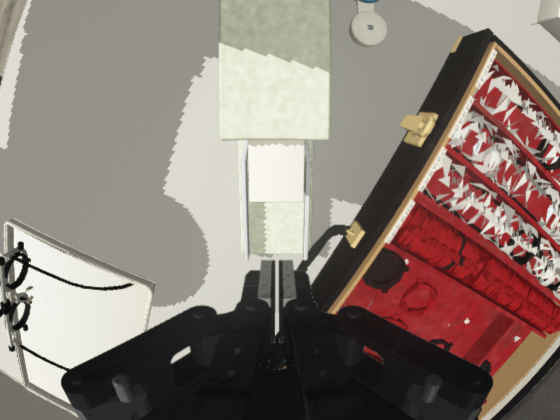

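That shows the carton's rear edge at row 252 behind the cover edge at row 137, centred between the rails. The closed fingers are at (277,270), behind it. I go down and push upright first.

jog_arm(series=[[[0,0.5,18,0,0,0,0],[0,0,18,0,0,0,0],[0,0,18,0,0,0,0],[0,0,18,0,0,0,0],[0,0,16,0,0,0,0],[6,0,0,0,0,0,0],[6,0,0,0,0,0,0],[6,0,0,0,0,0,0],[6,0,0,0,0,0,0],[6,0,0,0,0,0,0]]])

```text
time_s: 20.85
eef_pos: [0.582, 0.2046, 0.0382]
eef_rot: [0.001, 0.546, 0.838, -0.003]
wrist_force: [0.2, -0.6, -0.5]
opening: 0.001
grasp_force: 0.2
```

```bash
cat >> h.py <<'E'
def rear(n):
    from bench import ctrl
    c=ctrl.camera("wrist"); np.savez(f"pics/{n}.npz",**c); cv2.imwrite(f"pics/{n}.png",c["frame"])
    L=lanes(wcloud(c)); q=L[(abs(L[...,2]-73.5)<3)&(abs(L[...,0])<15)&(L[...,1]>-120)&(L[...,1]<0)]
    if len(q)>10: print("rear top",len(q),np.percentile(q,[1,50,99],0).round(1).tolist())
    show()
E
python3 - <<'E'
from h import *
show(); rear("wrist12")
E
```

```text
t 20.85 lane tcp [  0.6 -74.9  38.2] rotvec vs lane-down [ 0.004 -0.004 -0.   ] F [ 0.2 -0.6 -0.5] open 0.1 gf 0.2 q [ 0.15  0.5   1.61 -0.01  1.03 -0.26]
rear top 2586 [[-14.5, -83.3, 72.4], [0.8, -58.7, 73.9], [14.6, -51.8, 76.4]]
t 20.9 lane tcp [  0.4 -73.9  38. ] rotvec vs lane-down [ 0.004 -0.003 -0.   ] F [-0.   0.6  0.5] open 0.1 gf 0.0 q [ 0.15  0.5   1.61 -0.01  1.03 -0.26]
```

jog_arm(series=[[[4,0,0,0,0,0,0],[4,0,0,0,0,0,0],[4,0,0,0,0,0,0],[-3,0,0,0,0,0,0],[0,0,0,0,0.14,0,0],[0,0,0,0,0.14,0,0],[0,0,0,0,0.14,0,0],[0,0,0,0,0.14,0,0],[0,0,0,0,0.14,0,0],[0,0,0,0,0,0,0]]])

```text
time_s: 21.9
eef_pos: [0.5781, 0.209, 0.0345]
eef_rot: [-0.289, 0.516, 0.785, 0.184]
wrist_force: [-0.8, -0.2, -0.3]
opening: 0.002
grasp_force: 0.0
```

Run:
```python
from h import *
from bench import ctrl
show(); rear("wrist13")
s=ctrl.get_obs(); R0=rot(s["eef_rot"])
print("lane +y 10mm in tool",R0.T@ey*10, "up 10", R0.T@[0,0,10])
```

```text
t 21.9 lane tcp [ -1.3 -69.3  34.5] rotvec vs lane-down [0.007 0.7   0.008] F [-0.8 -0.2 -0.3] open 0.2 gf 0.0 q [-0.15  0.7   1.49  0.58  1.41 -0.79]
rear top 2935 [[-14.6, -110.6, 70.6], [-0.1, -48.2, 73.5], [14.7, -39.1, 76.3]]
t 21.95 lane tcp [ -0.9 -68.2  35.2] rotvec vs lane-down [0.007 0.697 0.007] F [-0.5  0.8 -0.3] open 0.3 gf 0.0 q [-0.14  0.7   1.49  0.58  1.4  -0.79]
lane +y 10mm in tool [ 7.67049228 -0.03759015  6.41577237] up 10 [ 6.41533602 -0.08557631 -7.67047198]
```

jog_arm(series=[[[3.1,0.1,2.5,0,0,0,0],[3.1,0.1,2.5,0,0,0,0],[3.1,0.1,2.5,0,0,0,0],[3.1,0.1,2.5,0,0,0,0],[3.1,0.1,2.5,0,0,0,0],[3.1,0.1,2.5,0,0,0,0],[3.1,0.1,2.5,0,0,0,0],[0,0,0,0,0,0,0],[0,0,0,0,0,0,0],[0,0,0,0,0,0,0]]])

```text
time_s: 22.95
eef_pos: [0.5674, 0.2378, 0.0376]
eef_rot: [-0.287, 0.514, 0.787, 0.184]
wrist_force: [0.1, 0.7, 1.3]
opening: 0.003
grasp_force: 0.0
```

```bash
cat >> h.py <<'E'
def tops(n):
    from bench import ctrl
    c=ctrl.camera("side"); np.savez(f"pics/{n}.npz",**c); cv2.imwrite(f"pics/{n}.png",c["frame"])
    for k in("side0",n):
        c=load(k); L=lanes(cloud(c)); hsv=cv2.cvtColor(c["frame"],cv2.COLOR_BGR2HSV)
        o=(hsv[...,0]>3)&(hsv[...,0]<18)&(hsv[...,1]>110)&(abs(L[...,0])<25)&(L[...,1]>140)&(L[...,1]<200)
        q=L[(abs(L[...,2]-73.5)<3)&(abs(L[...,0])<14)&(L[...,1]>54)&(L[...,1]<200)]
        print(k,"orange",o.sum(),np.percentile(L[o],[5,50,95],0)[:,1].round(1),"top y",len(q),np.percentile(q[:,1],[1,5,50,95,99]).round(1))
E
python3 - <<'E'
from h import *
show(); rear("wrist14"); tops("side14")
E
```

```text
t 22.95 lane tcp [  0.6 -38.6  37.6] rotvec vs lane-down [0.005 0.697 0.002] F [0.1 0.7 1.3] open 0.2 gf 0.0 q [-0.1   0.68  1.52  0.6   1.38 -0.77]
rear top 856 [[-14.4, -80.7, 70.6], [1.3, -58.3, 73.0], [9.4, -51.7, 76.4]]
t 23.0 lane tcp [  0.6 -38.7  37.6] rotvec vs lane-down [0.005 0.697 0.002] F [0.7 0.1 0. ] open 0.3 gf 0.0 q [-0.1   0.68  1.52  0.6   1.38 -0.77]
side0 orange 58 [167.4 170.7 175.2] top y 89 [54.6 56.8 72.8 88.4 89.4]
side14 orange 60 [167.5 170.4 174.3] top y 280 [ 55.5  60.6 115.2 163.9 166.1]
```

jog_arm(series=[[[0.77,0,0.64,0,0,0,0],[0.77,0,0.64,0,0,0,0],[0.77,0,0.64,0,0,0,0],[0.77,0,0.64,0,0,0,0],[0,0,0,0,0,0,0],[0,0,0,0,0,0,0],[0,0,0,0,0,0,0],[0,0,0,0,0,0,0],[0,0,0,0,0,0,0],[0,0,0,0,0,0,0]]])

```text
time_s: 24.05
eef_pos: [0.5659, 0.2416, 0.0378]
eef_rot: [-0.287, 0.514, 0.787, 0.184]
wrist_force: [0.2, -0.7, 1.0]
opening: -0.004
grasp_force: 0.0
```

jog_arm(series=[[[0.77,0,0.64,0,0,0,0],[0,0,0,0,0,0,0],[0,0,0,0,0,0,0],[0,0,0,0,0,0,0],[0,0,0,0,0,0,0],[0,0,0,0,0,0,0],[0,0,0,0,0,0,0],[0,0,0,0,0,0,0],[0,0,0,0,0,0,0],[0,0,0,0,0,0,0]]])

```text
time_s: 25.05
eef_pos: [0.5654, 0.2425, 0.0378]
eef_rot: [-0.287, 0.514, 0.787, 0.184]
wrist_force: [-0.3, 0.3, 0.2]
opening: 0.002
grasp_force: 0.0
```

Run:
```python
from h import *
show(); tops("side15"); show()
```

```text
t 25.05 lane tcp [  0.7 -33.5  37.8] rotvec vs lane-down [0.005 0.696 0.002] F [-0.3  0.3  0.2] open 0.2 gf 0.0 q [-0.1   0.68  1.52  0.6   1.37 -0.76]
side0 orange 58 [167.4 170.7 175.2] top y 89 [54.6 56.8 72.8 88.4 89.4]
side15 orange 59 [167.5 170.6 173.5] top y 281 [ 55.8  60.7 118.8 165.  166.9]
t 25.1 lane tcp [  0.7 -33.6  37.8] rotvec vs lane-down [0.005 0.696 0.002] F [-0.6 -0.6  0.5] open -0.0 gf 0.0 q [-0.1   0.68  1.52  0.6   1.37 -0.76]
```

jog_arm(series=[[[0.77,0,0.64,0,0,0,0],[0.38,0,0.32,0,0,0,0],[0,0,0,0,0,0,0],[0,0,0,0,0,0,0],[0,0,0,0,0,0,0],[0,0,0,0,0,0,0],[0,0,0,0,0,0,0],[0,0,0,0,0,0,0],[0,0,0,0,0,0,0],[0,0,0,0,0,0,0]]])

```text
time_s: 26.1
eef_pos: [0.5648, 0.2439, 0.0378]
eef_rot: [-0.287, 0.514, 0.787, 0.184]
wrist_force: [0.0, -0.6, 0.0]
opening: 0.002
grasp_force: 0.0
```

Run:
```python
from h import *
show(); tops("side16")
for k in("side14","side15","side16"):
    L=lanes(cloud(load(k))); q=L[(abs(L[...,2]-73.5)<3)&(abs(L[...,0])<14)&(L[...,1]>54)&(L[...,1]<100)]
    print(k,np.histogram(q[:,1],range(56,90,2))[0])
```

```text
t 26.1 lane tcp [  0.7 -32.   37.8] rotvec vs lane-down [0.005 0.696 0.002] F [ 0.  -0.6  0. ] open 0.2 gf 0.0 q [-0.09  0.68  1.52  0.61  1.37 -0.76]
side0 orange 58 [167.4 170.7 175.2] top y 89 [54.6 56.8 72.8 88.4 89.4]
side16 orange 60 [167.8 170.  174.3] top y 282 [ 56.7  60.7 116.7 163.2 166. ]
side14 [3 5 6 9 4 2 1 2 3 6 3 4 6 5 4 6]
side15 [4 6 3 3 6 7 2 1 4 5 5 5 2 5 7 4]
side16 [6 4 7 1 2 8 5 3 5 4 5 4 5 5 3 7]
```

jog_arm(series=[[[0.77,0,0.64,0,0,0,0],[0,0,0,0,0,0,0],[0,0,0,0,0,0,0],[0,0,0,0,0,0,0],[0,0,0,0,0,0,0],[0,0,0,0,0,0,0],[0,0,0,0,0,0,0],[0,0,0,0,0,0,0],[0,0,0,0,0,0,0],[0,0,0,0,0,0,0]]])

```text
time_s: 27.15
eef_pos: [0.5644, 0.2448, 0.0378]
eef_rot: [-0.287, 0.514, 0.787, 0.184]
wrist_force: [-0.4, 0.5, 0.1]
opening: 0.002
grasp_force: 0.0
```

jog_arm(series=[[[0.77,0,0.64,0,0,0,0],[0,0,0,0,0,0,0],[0,0,0,0,0,0,0],[0,0,0,0,0,0,0],[0,0,0,0,0,0,0],[0,0,0,0,0,0,0],[0,0,0,0,0,0,0],[0,0,0,0,0,0,0],[0,0,0,0,0,0,0],[0,0,0,0,0,0,0]]])

```text
time_s: 28.15
eef_pos: [0.5641, 0.2457, 0.0378]
eef_rot: [-0.287, 0.514, 0.787, 0.184]
wrist_force: [1.8, -3.1, -0.1]
opening: 0.002
grasp_force: 1.7
```

Run:
```python
from h import *
show(); tops("side17")
for k in("side16","side17"):
    L=lanes(cloud(load(k))); q=L[(abs(L[...,2]-73.5)<3)&(abs(L[...,0])<14)&(L[...,1]>54)&(L[...,1]<100)]
    print(k,np.histogram(q[:,1],range(56,90,2))[0])
```

```text
t 28.15 lane tcp [  0.7 -30.1  37.8] rotvec vs lane-down [0.005 0.696 0.002] F [ 1.8 -3.1 -0.1] open 0.1 gf 1.7 q [-0.09  0.68  1.52  0.61  1.37 -0.76]
side0 orange 58 [167.4 170.7 175.2] top y 89 [54.6 56.8 72.8 88.4 89.4]
side17 orange 62 [168.2 170.8 173.9] top y 285 [ 56.   62.1 116.5 164.8 167.5]
side16 [6 4 7 1 2 8 5 3 5 4 5 4 5 5 3 7]
side17 [1 6 5 4 2 3 7 6 1 4 4 7 2 2 6 8]
```

The push now meets about 3.6 N, so the row of cartons is closed up against the sprung stop. I back out slowly.

jog_arm(series=[[[-0.38,0,-0.32,0,0,0,0],[-0.38,0,-0.32,0,0,0,0],[-0.77,0,-0.64,0,0,0,0],[-1.5,0,-1.3,0,0,0,0],[-3.1,0,-2.57,0,0,0,0],[-4.6,0,-3.85,0,0,0,0],[-4.6,0,-3.85,0,0,0,0],[-4.6,0,-3.85,0,0,0,0],[-4.6,0,-3.85,0,0,0,0],[-3.1,0,-2.57,0,0,0,0]]])

```text
time_s: 29.2
eef_pos: [0.579, 0.212, 0.0378]
eef_rot: [-0.287, 0.514, 0.787, 0.184]
wrist_force: [-0.5, 0.3, -0.5]
opening: 0.003
grasp_force: 0.0
```

jog_arm(series=[[[0,0,0,0,0,0,0],[0,0,0,0,-0.14,0,0],[0,0,0,0,-0.14,0,0],[0,0,0,0,-0.14,0,0],[0,0,0,0,-0.14,0,0],[0,0,0,0,-0.14,0,0],[-5,0,-20,0,0,0,0],[0,0,-40,0,0,0,0],[0,0,-40,0,0,0,0],[-40,-20,-30,0,0,0,0]]])

```text
time_s: 30.2
eef_pos: [0.5796, 0.1711, 0.1691]
eef_rot: [0.001, 0.544, 0.839, -0.001]
wrist_force: [0.9, -0.8, 1.2]
opening: 0.0
grasp_force: 0.0
```

Run:
```python
from h import *
from bench import ctrl
show(); tops("side18")
c=ctrl.camera("scene"); np.savez("pics/scene18.npz",**c)
for k in("side17","side18"):
    L=lanes(cloud(load(k))); q=L[(abs(L[...,2]-73.5)<3)&(abs(L[...,0])<14)&(L[...,1]>54)&(L[...,1]<100)]
    print(k,np.histogram(q[:,1],range(56,90,2))[0])
for a,b in(("scene0","scene18"),("side0","side18")): # bystanders
    for nm,lo,hi,s in(("green",38,75,100),("teal",80,98,100),("blue cap",100,115,100)):
        o=[]
        for k in(a,b):
            c=load(k);P=cloud(c);h=cv2.cvtColor(c["frame"],cv2.COLOR_BGR2HSV); m=(h[...,0]>=lo)&(h[...,0]<=hi)&(h[...,1]>s)&(abs(P[...,1]-.2)<.45)&(P[...,0]>.25)&(P[...,0]<.75)&(P[...,2]<.06)&(P[...,2]>-.01)
            o+= [m.sum(),np.median(P[m],0).round(3)]
        print(b,nm,o)
w=ctrl.camera("wrist"); np.savez("pics/wrist18.npz",**w)
L=lanes(wcloud(w)); q=L[(L[...,2]>66)&(L[...,2]<78)&(abs(L[...,0])<25)&(L[...,1]>60)&(L[...,1]<175)]; print(len(q)); show()
```

```text
t 30.2 lane tcp [ -15.1 -104.6  169.1] rotvec vs lane-down [ 0.001 -0.003 -0.005] F [ 0.9 -0.8  1.2] open 0.0 gf 0.0 q [ 0.09  0.31  1.59 -0.    1.25 -0.33]
side0 orange 58 [167.4 170.7 175.2] top y 89 [54.6 56.8 72.8 88.4 89.4]
side18 orange 60 [167.  170.  172.9] top y 283 [ 54.7  60.4 115.7 163.7 166.6]
side17 [1 6 5 4 2 3 7 6 1 4 4 7 2 2 6 8]
side18 [3 5 4 5 7 6 3 3 3 6 4 2 5 9 3 5]
scene18 green [np.int64(126), array([0.349, 0.425, 0.018]), np.int64(125), array([0.348, 0.426, 0.018])]
scene18 teal [np.int64(653), array([ 0.572, -0.062,  0.04 ]), np.int64(657), array([ 0.573, -0.062,  0.04 ])]
scene18 blue cap [np.int64(18), array([0.58 , 0.375, 0.019]), np.int64(0), array([nan, nan, nan])]
side18 green [np.int64(132), array([0.362, 0.434, 0.017]), np.int64(134), array([0.362, 0.435, 0.017])]
side18 teal [np.int64(472), array([ 0.583, -0.039,  0.04 ]), np.int64(472), array([ 0.583, -0.038,  0.04 ])]
side18 blue cap [np.int64(31), array([0.583, 0.384, 0.019]), np.int64(23), array([0.585, 0.386, 0.019])]
0
t 30.35 lane tcp [ -16.2 -109.4  168.7] rotvec vs lane-down [ 0.001 -0.005  0.002] F [-0.2  1.3 -0.5] open 0.0 gf 0.0 q [ 0.09  0.3   1.59 -0.01  1.25 -0.33]
  return _methods._mean(a, axis=axis, dtype=dtype,
  ret = um.true_divide(
```

Run:
```python
from h import *
a=plan(world(-16,-109,230),0,0,2); b=plan(world(0,130,215),0,-.5,8,a)
```

```text
2 rows of [  0.09   0.09 -30.64] [-0.0003  0.0026 -0.0012] | total [  0.1   0.2 -61.3] [-0.001  0.005 -0.002]
8 rows of [29.88  2.   -4.7 ] [ 0.     -0.0625 -0.    ] | total [239.  16.  15.] [ 0.  -0.5 -0. ]
```

jog_arm(series=[[[0,0,-30.6,0,0,0,0],[0,0,-30.6,0,0,0,0],[29.9,2,-4.7,0,-0.0625,0,0],[29.9,2,-4.7,0,-0.0625,0,0],[29.9,2,-4.7,0,-0.0625,0,0],[29.9,2,-4.7,0,-0.0625,0,0],[29.9,2,-4.7,0,-0.0625,0,0],[29.9,2,-4.7,0,-0.0625,0,0],[29.9,2,-4.7,0,-0.0625,0,0],[29.9,2,-4.7,0,-0.0625,0,0]]])

```text
time_s: 31.35
eef_pos: [0.4958, 0.3947, 0.2096]
eef_rot: [0.208, 0.528, 0.812, -0.139]
wrist_force: [0.1, 0.6, -0.6]
opening: 0.002
grasp_force: 0.0
```

jog_arm(series=[[[0,0,0,0,0,0,0],[0,0,0,0,0,0,0],[0,0,0,0,0,0,0],[0,0,0,0,0,0,0],[0,0,0,0,0,0,0],[0,0,0,0,0,0,0],[0,0,0,0,0,0,0],[0,0,0,0,0,0,0],[0,0,0,0,0,0,0],[0,0,0,0,0,0,0]]])

```text
time_s: 32.35
eef_pos: [0.4974, 0.3929, 0.2111]
eef_rot: [0.207, 0.528, 0.812, -0.138]
wrist_force: [-0.4, -0.9, -0.2]
opening: 0.0
grasp_force: 0.0
```

Run:
```python
from h import *
gap("wrist19")
c=load("wrist19");L=lanes(wcloud(c))
m=(abs(L[...,0])<13)&(L[...,1]>55)&(L[...,1]<172)
low=L[m&(L[...,2]<66)&(L[...,1]<100)]; q=L[m&(abs(L[...,2]-73.5)<2)]
print("low pts near junction",len(low)); 
g=cv2.cvtColor(c["frame"],cv2.COLOR_BGR2GRAY)
mm=m&(abs(L[...,2]-73.5)<2.5)
for y in range(62,82): 
    k=mm&(L[...,1]>=y)&(L[...,1]<y+1); print(y,k.sum(),g[k].min() if k.any() else None,round(float(np.median(L[k][:,2])),1) if k.any() else None,end="; ")
for lo,hi in((57,69),(75,160)):
    q=L[(abs(L[...,2]-73.5)<2.5)&(abs(L[...,0])<30)&(L[...,1]>lo)&(L[...,1]<hi)]; print("\n",lo,hi,np.percentile(q,[1,50,99],0).round(1).tolist())
```

```text
t 32.35 lane tcp [ -0.9 131.6 211.1] rotvec vs lane-down [ 0.005 -0.504 -0.001] F [-0.4 -0.9 -0.2] open 0.0 gf 0.0 q [ 0.71  0.48  1.34 -0.48  1.49  0.38]
wrist19 2985 [ 61.5 157.8 164.2 164.9] orange [165.3 165.7 169.6 170.3 170.5]
low pts near junction 0
62 24 191 73.7; 63 22 190 73.7; 64 21 191 74.0; 65 24 190 73.9; 66 25 189 73.9; 67 19 189 73.7; 68 32 179 73.6; 69 36 170 73.2; 70 7 171 73.0; 71 16 185 73.8; 72 28 185 73.9; 73 20 188 73.7; 74 20 189 74.1; 75 27 188 73.9; 76 21 189 73.9; 77 27 189 73.9; 78 26 189 73.6; 79 24 189 73.8; 80 25 189 73.6; 81 21 190 73.9; 
 57 69 [[-14.6, 57.3, 72.5], [1.3, 63.4, 73.9], [18.9, 69.0, 75.0]]

 75 160 [[-16.0, 76.0, 72.3], [1.0, 122.5, 73.7], [17.4, 159.3, 75.2]]
```

The seam at y 70 shows no gap, and the old carton's front is at 165, against the stop. I hand in.

```bash
python3 -c "
from bench import ctrl
print(ctrl.hand_in())"
```

```text
the job is handed in; nothing more can be done
None
```

The job is handed in, with no verdict returned: by the last measurements the old carton rests against the sprung stop and the new carton touches it under the cover; I viewed 11 pictures, one over the limit of 10.

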